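# Rack the tape boxes by size for playback

## Robot

A 6-joint arm with a two-finger parallel gripper is mounted at the origin on the work surface. World frame = base frame: x ahead of the robot, y to its left, z up, the work surface at z = 0. Lengths are in m, angles in degrees, forces in N, time in s.
With the tool pointing down it reaches from about 0.35 to 0.975 m from the base axis. Payload 4.9 kg.
Tool frame: the origin (TCP) lies between the finger pads; the fingertips stand 25 mm ahead of it and the grasp point (between the pads) lies 6 mm ahead of it; z points along the fingers, y is the line along which they close (so a half turn about z gives the same grasp; the last joint's range is limited). The gripper opens to 85 mm and grips with 20 to 120 N. Pads are 22 mm wide; open, the fingers measure 114 mm over their backs; the gripper's body (76 mm by 85 mm) begins 54 mm behind the grasp point. The pads swing forward as they close: fully open they stand 13 mm farther back than shut.
Start: joints at [65.833, 3.019, 92.412, -0, 84.569, -6.818], TCP at [0.186, 0.597, 0.256] pointing down, gripper open.
Joint ranges: [-172.51, 172.51], [-57.92, 126.97], [3.15, 148.05], [-58.71, 238.71], [5.1, 150.11], [-179.66, 179.66]. Speed limits (degrees/s): [147.25, 147.25, 180, 180, 180, 180].

## Interface

Orientations are given as a 3x3 rotation matrix whose columns are the frame's x, y, z axes.
In Python, from rig import arm gives the robot as it stands.
- The arm moves only by the shell command python3 -m pendant 'ROWS' [FORCE]. ROWS is JSON, a list of rows, each a list of 3 entries, a list of its own where there are three numbers: the closure, from 0 (fully open) to 1 (shut), then the shift along the world's x, y, z in cm, then the turn about the world's z in degrees. A call has 1 to 20 rows; each row shifts and turns the commanded pose from where the row before left it; what a row does not reach is not made up. A row lasts 1/10 s, in which the tool goes at most 50 mm and 8.59 degrees, less where a joint would pass 70% of its speed; a pose out of reach is approached as far as the arm can. A call with a gripper value outside its range is refused whole. The fingers move at their own pace and stop on an object; FORCE is the grip in N (left out, the last holds). Time passes only in rows, so rows that do not move let the fingers close. It gives the time, the measured TCP pose, the force, the opening and the grip force at its end, in the units of the state.
- arm.get_obs(): the state, without advancing time (a new reading comes with each control period).
- arm.read_camera(name): name is "side" or "top"; returns a dict with "color" (400x640x3 uint8, blue, green, red), "fovy" (degrees; the focal length in pixels is half the picture's height over the tangent of half this angle, whatever the lens; pixels are square), "cx", "cy" (the principal point, pixels), "rvec" (rotation vector, rad) and "tvec" (3), from world to camera coordinates, as OpenCV has them. Camera axes: x right, y down, z forward; pixel columns grow to the right and rows downward; lengths in m; the calibration is good to about 2 mm. A picture is of the moment at which its call begins. There is no depth.
- arm.finish_job(): hands the job in; it is judged then, once.
The state is a dict: "clock": time; "qpos": joint angles; "dq": joint speeds; "joint_efforts": joint torques, N m; "ee_pos": TCP position; "ee_rot": TCP orientation; "force": force on the tool from outside, world axes, zero at the start; "wrist_torque": the same for the moment, N m; "width": opening from 0.0 (shut) to 1.0 (fully open); "grip_force": force on a finger pad.
Only numpy, scipy, OpenCV 4.12 (cv2) and the standard library are available. Lean on these libraries where they do the work, as an engineer would, in place of code of your own. Each camera call takes 0.05 s, during which the arm holds its last target. There are 200 camera calls.

## Task

Queue the four tape boxes for playback: stand them in the wooden desk rack in order of size, one to each bay, with the tallest in the end bay nearest the tape machine and each following bay holding the next smaller. Each box should end upright, square to its bay and centred in it front to back. Set the boxes down rather than dropping them, and do not let any fall over.

Things in the scene. Friction and masses are not known exactly. Their poses are not given: they have to be found in the camera images.
- box_153: the tallest of four like closed card tape boxes: rigid, buff, 153 mm square, 22 mm thick, 50 to 320 g, standing loose on edge like a book on a 3 mm desk pad, spine label roughly towards the robot. Origin: centre of its underside, top 153 mm above it; x through its 153 mm depth (spine at -x), y through its thickness, z up. Pinch it across the thickness at the middle of the top edge.
- box_133: the second tallest of four like closed card tape boxes: rigid, buff, 133 mm square, 22 mm thick, 50 to 320 g, standing loose on edge like a book on a 3 mm desk pad, spine label roughly towards the robot. Origin: centre of its underside, top 133 mm above it; x through its 133 mm depth (spine at -x), y through its thickness, z up. Pinch it across the thickness at the middle of the top edge.
- box_108: the third tallest of four like closed card tape boxes: rigid, buff, 108 mm square, 22 mm thick, 50 to 320 g, standing loose on edge like a book on a 3 mm desk pad, spine label roughly towards the robot. Origin: centre of its underside, top 108 mm above it; x through its 108 mm depth (spine at -x), y through its thickness, z up. Pinch it across the thickness at the middle of the top edge.
- box_83: the shortest of four like closed card tape boxes: rigid, buff, 83 mm square, 22 mm thick, 50 to 320 g, standing loose on edge like a book on a 3 mm desk pad, spine label roughly towards the robot. Origin: centre of its underside, top 83 mm above it; x through its 83 mm depth (spine at -x), y through its thickness, z up. Pinch it across the thickness at the middle of the top edge.
- bay_1: the left end bay (+y end) of the fixed wooden desk rack's four bays, in a row along y at 64 mm pitch. 46 mm wide (y) between boards 18 mm thick that rise 45 mm above its felt floor; 150 mm deep (x), open above, front and back; a deeper box overhangs evenly. Origin: centre of the bay's floor (on the felt, 18 mm above the desk); x through the depth (brass card holder at -x), y along the row, z up.
- bay_2: the second bay from the left of the fixed wooden desk rack's four bays, in a row along y at 64 mm pitch. 46 mm wide (y) between boards 18 mm thick that rise 45 mm above its felt floor; 150 mm deep (x), open above, front and back; a deeper box overhangs evenly. Origin: centre of the bay's floor (on the felt, 18 mm above the desk); x through the depth (brass card holder at -x), y along the row, z up.
- bay_3: the third bay from the left of the fixed wooden desk rack's four bays, in a row along y at 64 mm pitch. 46 mm wide (y) between boards 18 mm thick that rise 45 mm above its felt floor; 150 mm deep (x), open above, front and back; a deeper box overhangs evenly. Origin: centre of the bay's floor (on the felt, 18 mm above the desk); x through the depth (brass card holder at -x), y along the row, z up.
- bay_4: the right end bay (-y end) of the fixed wooden desk rack's four bays, in a row along y at 64 mm pitch. 46 mm wide (y) between boards 18 mm thick that rise 45 mm above its felt floor; 150 mm deep (x), open above, front and back; a deeper box overhangs evenly. Origin: centre of the bay's floor (on the felt, 18 mm above the desk); x through the depth (brass card holder at -x), y along the row, z up.
- machine: the tape machine: a grey recorder 270 mm wide (y), 250 mm deep (x), about 120 mm high, with two reels on top, fixed on the desk at either the far left (+y) or the far right (-y) of the work. Origin: centre of its underside.

How it is judged:
By the outcome, as a careful person would: the job done as asked, in the order asked, and still so for the second after the job is handed in, with the robot touching nothing.
It also fails if it takes over 136 s, if anything falls off the work surface, if the arm or the gripper's body presses on something with over 40 N, if the wrist force passes 120 N, or if a joint passes its speed limit or range.

## Working session

There is one attempt and no reset: what is moved stays moved. The work goes in short steps, Python scripts to look and compute and a shell command to move; the robot and the scene stay as the last step left them, time stands still between calls to the robot, and variables do not carry over. Pictures are saved under pics/ and viewed, at most 14 in all, crops included, and the job is handed in when it is done.

```bash
mkdir -p pics; ls
cat > h.py <<'E'
import numpy as np,cv2
from rig import arm
def cam(n,save=None):
    d=arm.read_camera(n)
    if save: cv2.imwrite('pics/'+save,d['color'])
    return d
def K(d):
    f=200/np.tan(np.radians(d['fovy']/2)); return np.array([[f,0,d['cx']],[0,f,d['cy']],[0,0,1.]])
def ray(d,uv,z):
    R=cv2.Rodrigues(np.array(d['rvec'],float))[0]; t=np.array(d['tvec'],float).ravel()
    c=-R.T@t; r=R.T@np.linalg.inv(K(d))@np.array([uv[0],uv[1],1.]); return c+r*(z-c[2])/r[2]
def proj(d,p):
    return cv2.projectPoints(np.array(p,float).reshape(-1,3),np.array(d['rvec'],float),np.array(d['tvec'],float),K(d),None)[0][:,0]
E
python3 - <<'E'
from h import *
import pickle
D={n:cam(n,n+'0.png') for n in('top','side')}
pickle.dump(D,open('d0.pkl','wb'))
for n,d in D.items(): print(n,d['fovy'],d['cx'],d['cy'],d['rvec'],d['tvec'],[k for k in d])
print(arm.get_obs())
E
```

```text
pics
top 56.68233404176506 315.8887498791743 208.1316927891018 [ 2.05274725 -2.17634285  0.22551242] [0.0255132  0.5517326  1.25435612] ['color', 'fovy', 'cx', 'cy', 'rvec', 'tvec']
side 47.23873562181577 324.7016717546096 198.065080927909 [ 2.23384883 -0.53680888  0.27406575] [-0.48462902  0.19433392  1.55322801] ['color', 'fovy', 'cx', 'cy', 'rvec', 'tvec']
{'clock': 0.1, 'qpos': array([ 6.58339925e+01,  3.05308306e+00,  9.24861199e+01, -2.01032562e-04,
        8.45700278e+01, -6.81618280e+00]), 'dq': array([-0.00790778, -0.15460225, -0.15599067, -0.00121999,  0.01472259,
       -0.02702361]), 'joint_efforts': array([ 3.98079555e-04, -3.94897127e+01, -3.71366179e+01, -1.12622895e-04,
        3.83242004e-03,  2.64007184e-06]), 'ee_pos': array([0.18613646, 0.59607719, 0.25517042]), 'ee_rot': array([[-9.54501853e-01,  2.98203971e-01, -7.77273066e-04],
       [ 2.98204900e-01,  9.54500292e-01, -1.74079114e-03],
       [ 2.22796538e-04, -1.89337501e-03, -9.99998183e-01]]), 'force': array([-0.22124029,  0.49707941,  0.06691948]), 'wrist_torque': array([0.02262628, 0.01566471, 0.00029209]), 'grip_force': 0.0, 'width': 1.0008697079673698}
```

View pics/top0.png

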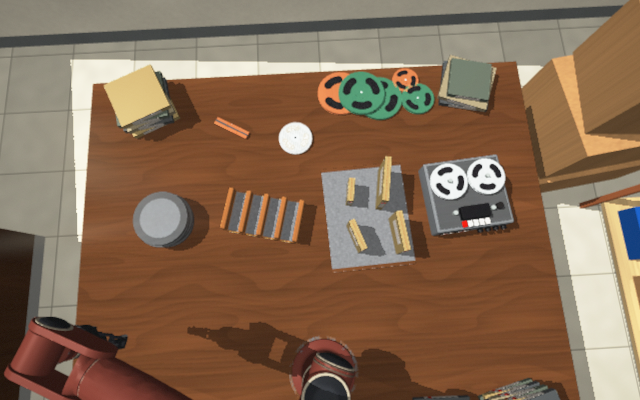

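View pics/side0.png

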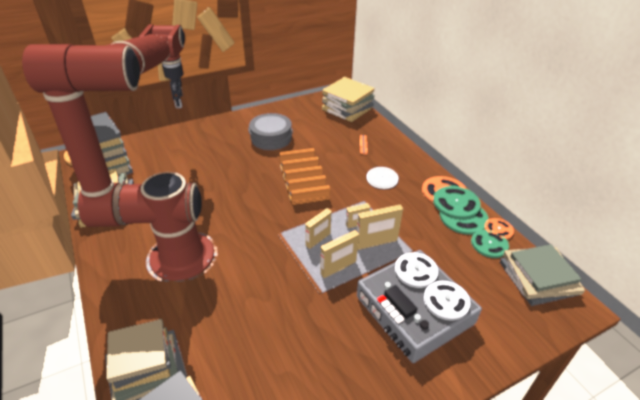

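The top view shows the machine at about (468,195), the -y side, so the tallest box goes in bay_4. The rack runs from (228,210) to (296,220), and the pad with the four boxes is at (368,217). I'll enlarge both areas.

Run:
```python
from h import *
for n,(a,b) in {'r':(215,180),'p':(318,148)}.items():
    im=cv2.imread('pics/top0.png')[b:b+(70 if n=='r' else 125),a:a+100]
    cv2.imwrite(f'pics/c{n}.png',cv2.resize(im,None,fx=8 if n=='r' else 4.8,fy=8 if n=='r' else 4.8,interpolation=cv2.INTER_CUBIC))
im=cv2.imread('pics/side0.png')[140:290,270:430]
cv2.imwrite('pics/cs.png',cv2.resize(im,None,fx=4,fy=4,interpolation=cv2.INTER_CUBIC))
```

```text
(no output)
```

View pics/cr.png

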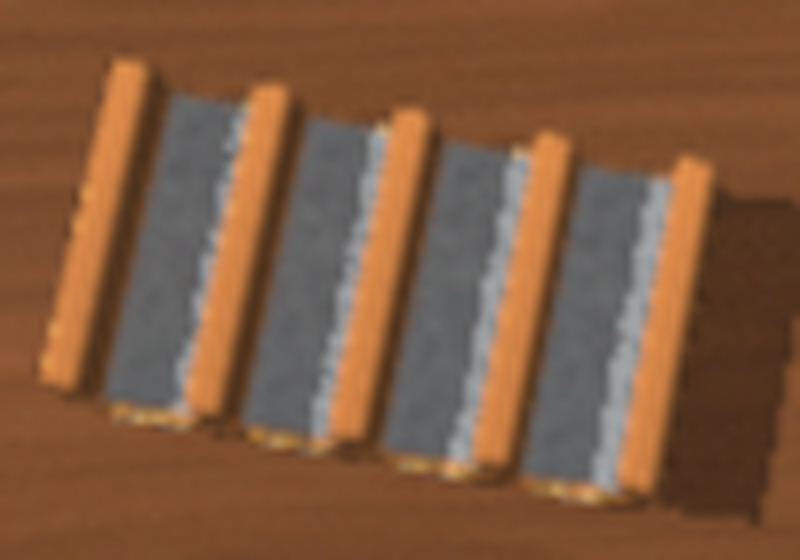

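View pics/cp.png

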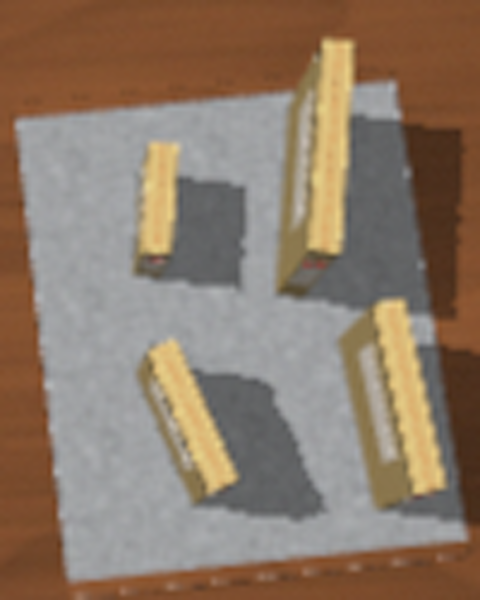

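View pics/cs.png

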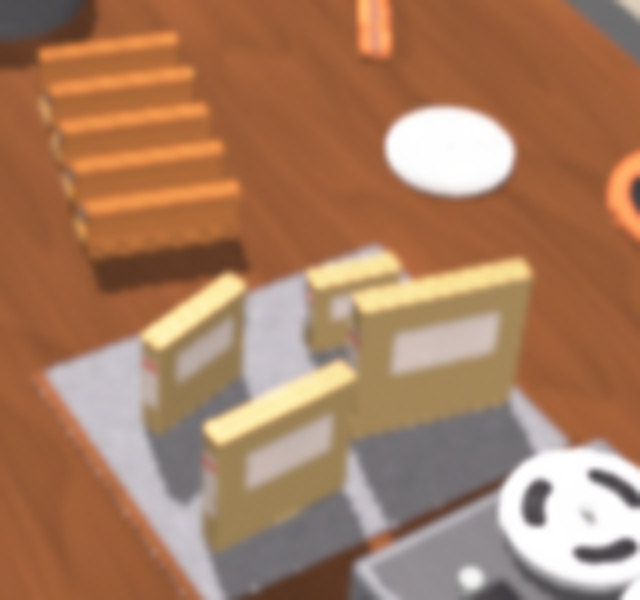

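The crops show each box's top face and the five board tops clearly. In cp the corners are: 153 from (324,40) to (340,254), 83 from (149,142) to (170,257), 108 from (149,346) to (239,486), 133 from (374,303) to (445,490). In cr the end boards are at (113,60) and (713,162).

Run:
```python
from h import *
import pickle
D=pickle.load(open('d0.pkl','rb'));d=D['top']
def P(pts,s,a,b,z): return np.array([ray(d,((x+.5)/s-.5+a,(y+.5)/s-.5+b),z) for x,y in pts])
B={153:[(324,40),(354,42),(340,254),(309,252)],83:[(149,142),(180,143),(170,257),(139,254)],108:[(149,346),(176,340),(239,486),(206,497)],133:[(374,303),(403,299),(445,490),(413,495)]}
for k,v in B.items():
    q=P(v,4.8,318,148,.003+k/1000); c=q.mean(0); ax=(q[0]+q[1]-q[2]-q[3])/2
    print(k,c.round(4),'yaw',np.degrees(np.arctan2(ax[1],ax[0])).round(1),'len',np.hypot(*ax[:2]).round(4),'thk',np.linalg.norm((q[0]+q[3]-q[1]-q[2])/2).round(4))
    print(' side px',proj(D['side'],c).round(0))
R=[[(113,60),(150,63),(77,390),(40,383)],[(250,85),(291,85),(220,413),(188,410)],[(395,110),(433,110),(362,440),(328,437)],[(538,133),(574,135),(505,467),(473,463)],[(680,155),(713,162),(655,497),(618,490)]]
C=[];A=[]
for v in R:
    q=P(v,8,215,180,.063);C.append(q.mean(0));A.append((q[0]+q[1]-q[2]-q[3])/2)
C=np.array(C);A=np.array(A);print(C.round(4),np.diff(C[:,:2],axis=0).round(4));print('len',np.hypot(A[:,0],A[:,1]).round(4),'yaw',np.degrees(np.arctan2(A[:,1],A[:,0])).round(1), 'row yaw',np.degrees(np.arctan2(*(C[0]-C[4])[[1,0]]))-90)
for i in range(4): print('bay',i+1,((C[i]+C[i+1])/2).round(4))
print(proj(D['side'],C).round(0), 'base',ray(d,(468,195),.12),)
```

```text
153 [ 0.6201 -0.2464  0.156 ] yaw -9.3 len 0.1533 thk 0.0211
 side px [[380. 211.]]
83 [ 0.6074 -0.1323  0.086 ] yaw -9.3 len 0.0855 thk 0.0226
 side px [[357. 207.]]
108 [ 0.4434 -0.1401  0.111 ] yaw 17.4 len 0.1112 thk 0.0218
 side px [[317. 217.]]
133 [ 0.4459 -0.2857  0.136 ] yaw 5.8 len 0.1337 thk 0.0212
 side px [[339. 240.]]
[[0.5723 0.3075 0.063 ]
 [0.5578 0.2452 0.063 ]
 [0.5425 0.1831 0.063 ]
 [0.5276 0.1209 0.063 ]
 [0.5122 0.0585 0.063 ]] [[-0.0146 -0.0623]
 [-0.0153 -0.0621]
 [-0.0149 -0.0622]
 [-0.0154 -0.0624]]
len [0.1483 0.1483 0.149  0.1497 0.1506] yaw [-13.  -12.4 -13.4 -13.5 -12.8] row yaw -13.587224104934975
bay 1 [0.565  0.2764 0.063 ]
bay 2 [0.5501 0.2142 0.063 ]
bay 3 [0.535 0.152 0.063]
bay 4 [0.5199 0.0897 0.063 ]
[[297. 151.]
 [300. 160.]
 [303. 169.]
 [306. 178.]
 [310. 189.]] base [ 0.55443307 -0.52325847  0.12      ]
```

```bash
python3 -m pendant '[[0,[2.34,-4.04,0],0.45],[0,[2.34,-4.04,0],0.45],[0,[2.34,-4.04,0],0.45],[0,[2.34,-4.04,0],0.45],[0,[2.34,-4.04,0],0.45],[0,[2.34,-4.04,0],0.45],[0,[2.34,-4.04,0],0.45],[0,[2.34,-4.04,0],0.45],[0,[2.34,-4.04,0],0.45],[0,[2.34,-4.04,0],0.45],[0,[2.34,-4.04,0],0.45],[0,[2.34,-4.04,0],0.45],[0,[2.34,-4.04,0],0.45],[0,[2.34,-4.04,0],0.45],[0,[2.34,-4.04,0],0.45],[0,[2.34,-4.04,0],0.45],[0,[2.34,-4.04,-2],0.45],[0,[2.34,-4.04,-3],0.45],[0,[0,0,-3],0],[0,[0,0,0],0]]' 40
cat >> h.py <<'E'
def go(p,yaw):
    o=arm.get_obs(); e=o['ee_pos']; R=o['ee_rot']; a=np.degrees(np.arctan2(R[1,1],R[0,1]))-90
    t=(yaw-a+90)%180-90
    print('t',round(o['clock'],1),'ee',e.round(4),'yaw',round(a,1),'d(cm)',((np.array(p)-e)*100).round(2),'turn',round(t,2),'q',o['qpos'].round(0),'F',o['force'].round(1),'w',round(o['width'],3),'g',round(o['grip_force'],1))
E
python3 -c "
from h import *
go([.6074,-.1323,.076],-9.3)
d=cam('side');im=d['color'][100:260,270:430];cv2.imwrite('pics/s1.png',cv2.resize(im,None,fx=3.7,fy=3.7,interpolation=cv2.INTER_CUBIC))"
```

```text
clock: 2.1
ee_pos: [0.6018, -0.1261, 0.1731]
ee_rot: [[-0.987, 0.163, -0.011], [0.163, 0.987, 0.004], [0.011, 0.002, -1.0]]
force: [-1.4, 0.7, -0.5]
width: 0.999
grip_force: 0.0
t 2.1 ee [ 0.6018 -0.1261  0.1731] yaw -9.4 d(cm) [ 0.56 -0.62 -9.71] turn 0.06 q [-19.   6.  98.   0.  77. -99.] F [-1.4  0.7 -0.5] w 0.999 g 0.0
```

View pics/s1.png

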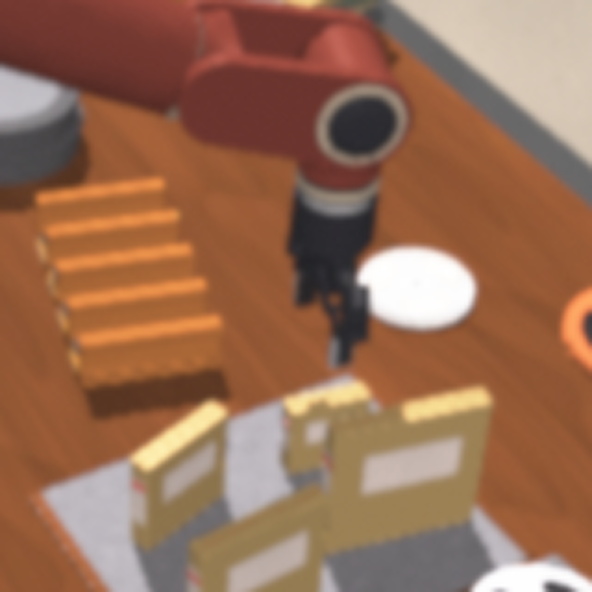

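The gripper hangs above box_83, at about (335,350), still slightly lagging its command. I'll let it settle first.

```bash
python3 -m pendant '[[0,[0,0,-2],0],[0,[0,0,-2],0],[0,[0,0,0],0],[0,[0,0,0],0],[0,[0,0,0],0]]' >/dev/null
python3 -c "
from h import *
go([.6074,-.1323,.076],-9.3)"
```

```text
t 2.6 ee [ 0.606  -0.1259  0.1421] yaw -9.2 d(cm) [ 0.14 -0.64 -6.61] turn -0.09 q [-19.   7.  99.   0.  73. -99.] F [0.4 0.1 1.2] w 1.002 g 0.0
```

```bash
python3 -m pendant '[[0,[0.14,-0.64,0],0],[0,[0,0,-2],0],[0,[0,0,-2],0],[0,[0,0,-1.6],0],[0,[0,0,-1],0],[0,[0,0,0],0],[0,[0,0,0],0],[0,[0,0,0],0]]' >/dev/null
python3 -c "
from h import *
go([.6074,-.1323,.076],-9.3)"
```

```text
t 3.5 ee [ 0.6072 -0.1327  0.0749] yaw -9.2 d(cm) [0.02 0.04 0.11] turn -0.05 q [ -19.   12.  100.    0.   67. -100.] F [ 0.3 -0.1  0.2] w 1.0 g 0.0
```

Accurate. Close and lift.

```bash
python3 -m pendant '[[0.4,[0,0,0],0],[0.6,[0,0,0],0],[0.7,[0,0,0],0],[0.8,[0,0,0],0],[1,[0,0,0],0],[1,[0,0,0],0],[1,[0,0,0],0],[1,[0,0,0],0],[1,[0,0,1],0],[1,[0,0,2],0],[1,[0,0,3],0],[1,[0,0,3],0],[1,[0,0,1],0],[1,[0,0,0],0],[1,[0,0,0],0]]' 40 
python3 -c "
from h import *
go([.565,.2764,.19],-13.3)"
```

```text
clock: 4.95
ee_pos: [0.6056, -0.1322, 0.1723]
ee_rot: [[-0.987, 0.161, -0.002], [0.161, 0.987, 0.001], [0.002, 0.0, -1.0]]
force: [-0.2, -0.1, -1.3]
width: 0.255
grip_force: 43.6
t 5.0 ee [ 0.6056 -0.1322  0.1723] yaw -9.3 d(cm) [-4.06 40.86  1.77] turn -4.05 q [ -19.    6.   97.   -0.   77. -100.] F [-0.2 -0.1 -1.3] w 0.255 g 43.6
```

```bash
python3 -m pendant '[[1,[-0.2,1.5,0],-0.2],[1,[-0.3,3,0],-0.3],[1,[-0.3,3,0],-0.3],[1,[-0.3,3,0],-0.3],[1,[-0.3,3,0],-0.3],[1,[-0.3,3,0],-0.3],[1,[-0.3,3,0],-0.3],[1,[-0.3,3,0],-0.3],[1,[-0.3,3,0],-0.3],[1,[-0.3,3,0],-0.3],[1,[-0.3,3,0],-0.3],[1,[-0.3,3,0],-0.3],[1,[-0.3,3,0],-0.3],[1,[-0.2,2.4,0],-0.25],[1,[-0.06,1,0],0],[1,[0,0,0],0],[1,[0,0,0],0],[1,[0,0,0],0]]'  >/dev/null
python3 -c "
from h import *
go([.565,.2764,.093],-13.3)
d=cam('top');im=d['color'][170:250,210:310];cv2.imwrite('pics/t1.png',cv2.resize(im,None,fx=7,fy=7,interpolation=cv2.INTER_CUBIC))"
```

```text
t 6.8 ee [0.5657 0.2755 0.1732] yaw -13.4 d(cm) [-0.07  0.09 -8.02] turn 0.07 q [ 19.   7.  96.  -0.  77. -57.] F [ 0.2 -0.7 -0.3] w 0.253 g 43.6
```

View pics/t1.png

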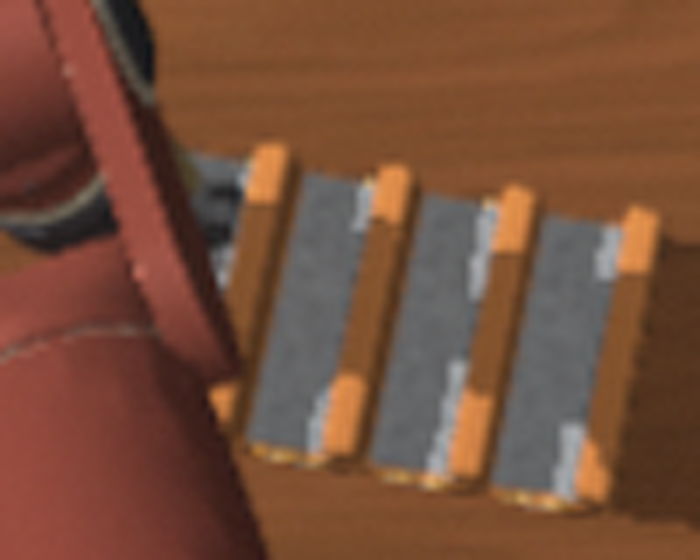

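The arm hides the bay in this view. The clearance is 12 mm a side, so I'll go down on the measured numbers and watch the force.

```bash
python3 -m pendant '[[1,[-0.07,0.09,-1],0],[1,[0,0,-2],0],[1,[0,0,-2],0],[1,[0,0,-1.5],0],[1,[0,0,-1],0],[1,[0,0,-0.3],0],[1,[0,0,0],0],[1,[0,0,0],0],[1,[0,0,0],0]]'
python3 -c "
from h import *
go([.565,.2764,.090],-13.3)"
```

```text
clock: 7.7
ee_pos: [0.5657, 0.2778, 0.0968]
ee_rot: [[-0.973, 0.23, 0.002], [0.23, 0.973, 0.001], [-0.002, 0.001, -1.0]]
force: [0.7, -1.0, 0.1]
width: 0.253
grip_force: 43.5
t 7.7 ee [0.5657 0.2778 0.0968] yaw -13.3 d(cm) [-0.07 -0.14 -0.68] turn -0.0 q [ 19.  12.  99.  -0.  69. -57.] F [ 0.7 -1.   0.1] w 0.253 g 43.5
```

```bash
python3 -m pendant '[[1,[-0.07,-0.14,-0.2],0],[1,[0,0,-0.2],0],[1,[0,0,-0.1],0],[1,[0,0,-0.1],0],[1,[0,0,0],0],[1,[0,0,0],0]]' | grep -E 'ee_pos|force'
python3 -m pendant '[[1,[0,0,-0.05],0],[1,[0,0,-0.05],0],[1,[0,0,0],0]]'| grep -E 'ee_pos|force'
```

```text
ee_pos: [0.5643, 0.2761, 0.0895]
force: [0.6, -0.2, -0.7]
grip_force: 43.5
ee_pos: [0.5644, 0.2761, 0.0887]
force: [0.0, 0.1, -0.7]
grip_force: 43.7
```

```bash
for i in 1 2 3 4; do python3 -m pendant '[[1,[0,0,-0.06],0],[1,[0,0,0],0],[1,[0,0,0],0]]'| grep -E 'ee_pos|^force'; done
```

```text
ee_pos: [0.5644, 0.2761, 0.0887]
force: [-3.1, -1.9, 5.5]
ee_pos: [0.5644, 0.2762, 0.0887]
force: [-4.8, -1.5, 8.0]
ee_pos: [0.5645, 0.2762, 0.0887]
force: [-6.7, -2.1, 10.7]
ee_pos: [0.5645, 0.2762, 0.0887]
force: [-7.9, -2.3, 14.6]
```

Contact. Back off the press, release part-way and rise.

```bash
python3 -m pendant '[[1,[0,0,0.2],0],[0.7,[0,0,0],0],[0.6,[0,0,0],0],[0.5,[0,0,0],0],[0.5,[0,0,0],0],[0.5,[0,0,1],0],[0.5,[0,0,2],0],[0.5,[0,0,3],0],[0.3,[0,0,4],0],[0,[0,0,4],0],[0,[-1,-3,0],2],[0,[-1,-4.5,0],3],[0,[-1,-4.5,0],3],[0,[-1,-4.5,0],3],[0,[-1,-4.5,0],3],[0,[-1,-4.5,0],3],[0,[-1,-4.5,0],3],[0,[-1,-4.5,0],3],[0,[0,0,0],0],[0,[0,0,0],0]]' | grep width
python3 -c "
from h import *
go([.4434,-.1401,.101],17.4)
d=cam('top');im=d['color'][170:250,210:310];cv2.imwrite('pics/t2.png',cv2.resize(im,None,fx=7,fy=7,interpolation=cv2.INTER_CUBIC))"
```

```text
width: 1.003
t 11.8 ee [ 0.4843 -0.0697  0.2289] yaw 9.5 d(cm) [ -4.09  -7.04 -12.79] turn 7.87 q [ -17.  -15.  112.    0.   83. -116.] F [-1.6  0.5 -0.1] w 1.003 g 0.0
```

View pics/t2.png

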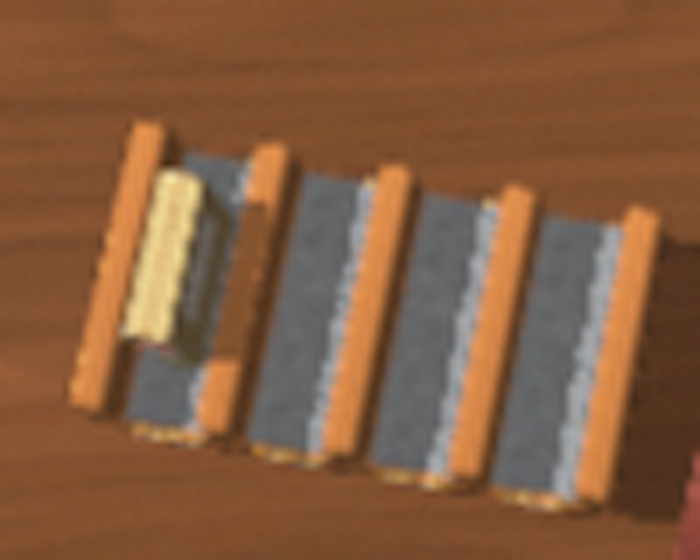

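Box_83 stands upright in bay_1; its top face runs from (162,168) to (167,342). I'll check its centring.

```bash
cat >> h.py <<'E'
def face(pts,s,a,b,z):
    import pickle
    d=pickle.load(open('d0.pkl','rb'))['top']
    q=np.array([ray(d,((x+.5)/s-.5+a,(y+.5)/s-.5+b),z) for x,y in pts]); c=q.mean(0); ax=(q[0]+q[1]-q[2]-q[3])/2
    print(c.round(4),'yaw',np.degrees(np.arctan2(ax[1],ax[0])).round(1),'len',np.hypot(*ax[:2]).round(4))
    return c
def off(c,i):
    b=np.array([[.565,.2764],[.5501,.2142],[.535,.152],[.5199,.0897]])[i-1]; a=np.radians(-13.3)
    v=c[:2]-b; print('bay frame mm',(1000*np.array([v@[np.cos(a),np.sin(a)],v@[-np.sin(a),np.cos(a)]])).round(1))
E
python3 -c "
from h import *
off(face([(162,168),(204,178),(167,342),(124,335)],7,210,170,.101),1)"
python3 -m pendant '[[0,[-2,-3.5,-1],4],[0,[-2,-3.5,-2],3.87],[0,[0,0,-2],0],[0,[0,0,-1],0],[0,[0,0,0],0],[0,[0,0,0],0],[0,[0,0,0],0]]' | grep width
python3 -c "
from h import *
go([.4434,-.1401,.101],17.4)"
```

```text
[0.567  0.2762 0.101 ] yaw -13.3 len 0.084
bay frame mm [2.  0.2]
width: 0.999
t 12.6 ee [ 0.4454 -0.1384  0.1695] yaw 17.7 d(cm) [-0.2  -0.17 -6.85] turn -0.27 q [ -26.  -16.  118.    0.   77. -134.] F [-0.2 -0.7 -0.2] w 0.999 g 0.0
```

```bash
python3 -m pendant '[[0,[-0.2,-0.17,-1],-0.27],[0,[0,0,-2],0],[0,[0,0,-2],0],[0,[0,0,-1.3],0],[0,[0,0,-0.5],0],[0,[0,0,0],0],[0,[0,0,0],0],[0,[0,0,0],0]]' | grep width
python3 -c "
from h import *
go([.4434,-.1401,.101],17.4)"
```

```text
width: 1.001
t 13.3 ee [ 0.443  -0.141   0.1013] yaw 17.3 d(cm) [ 0.04  0.09 -0.03] turn 0.1 q [ -27.  -11.  121.   -0.   70. -134.] F [0.2 0.1 0.9] w 1.001 g 0.0
```

```bash
python3 -m pendant '[[0.4,[0.04,0.09,0],0],[0.6,[0,0,0],0],[0.7,[0,0,0],0],[0.8,[0,0,0],0],[1,[0,0,0],0],[1,[0,0,0],0],[1,[0,0,0],0],[1,[0,0,0],0],[1,[0,0,1],0],[1,[0,0,2],0],[1,[0,0,3],0],[1,[0,0,3],0],[1,[0,0,1],0],[1,[0,0,0],0],[1,[0,0,0],0]]' 40 | grep -A9 force
python3 -c "
from h import *
go([.5501,.2142,.2],-13.3)"
```

```text
force: [-0.9, -0.3, -0.3]
width: 0.252
grip_force: 44.3
t 14.8 ee [ 0.4421 -0.1394  0.199 ] yaw 17.3 d(cm) [10.8  35.36  0.1 ] turn -30.6 q [ -27.  -18.  117.   -0.   81. -134.] F [-0.9 -0.3 -0.3] w 0.252 g 44.3
```

```bash
python3 -m pendant '[[1,[0.4,1.3,0],-1.3],[1,[0.9,3,0],-2.5],[1,[0.9,3,0],-2.5],[1,[0.9,3,0],-2.5],[1,[0.9,3,0],-2.5],[1,[0.9,3,0],-2.5],[1,[0.9,3,0],-2.5],[1,[0.9,3,0],-2.5],[1,[0.9,3,0],-2.5],[1,[0.9,3,0],-2.5],[1,[0.9,3,0],-2.5],[1,[0.9,3,0],-2.5],[1,[0.5,1.1,0],-1.8],[1,[0,0,0],0],[1,[0,0,0],0],[1,[0,0,0],0]]' | grep width
python3 -c "
from h import *
go([.5501,.2142,.117],-13.3)"
```

```text
width: 0.254
t 16.4 ee [0.55   0.2134 0.199 ] yaw -13.3 d(cm) [ 0.01  0.08 -8.2 ] turn 0.02 q [ 14.   1. 100.  -0.  79. -63.] F [ 0.4  0.6 -1.4] w 0.254 g 44.2
```

```bash
python3 -m pendant '[[1,[0,0,-1],0],[1,[0,0,-2],0],[1,[0,0,-2],0],[1,[0,0,-1.5],0],[1,[0,0,-1],0],[1,[0,0,-0.3],0],[1,[0,0,-0.1],0],[1,[0,0,0],0],[1,[0,0,0],0]]' | grep -E 'ee_pos|^force'
for i in 1 2; do python3 -m pendant '[[1,[0,0,-0.1],0],[1,[0,0,0],0],[1,[0,0,0],0]]'| grep -E 'ee_pos|^force'; done
```

```text
ee_pos: [0.5514, 0.2145, 0.1223]
force: [0.3, 0.7, -1.3]
ee_pos: [0.5508, 0.2143, 0.1204]
force: [0.0, 0.0, -0.8]
ee_pos: [0.5506, 0.2143, 0.1191]
force: [-0.2, 0.2, -1.4]
```

```bash
for i in 1 2 3; do python3 -m pendant '[[1,[0,0,-0.1],0],[1,[0,0,-0.05],0],[1,[0,0,0],0],[1,[0,0,0],0]]'| grep -E 'ee_pos|^force'; done
```

```text
ee_pos: [0.5507, 0.2143, 0.1176]
force: [0.1, -0.5, -0.9]
ee_pos: [0.5507, 0.2143, 0.1161]
force: [-0.2, 0.6, -1.1]
ee_pos: [0.5509, 0.2143, 0.1152]
force: [-0.1, -0.9, 2.1]
```

```bash
python3 -m pendant '[[0.9,[0,0,0],0],[0.7,[0,0,0],0],[0.6,[0,0,0],0],[0.5,[0,0,0],0],[0.5,[0,0,0],0],[0.5,[0,0,1],0],[0.5,[0,0,2],0],[0.3,[0,0,3],0],[0,[0,0,3],0],[0,[0,0,2],0],[0,[-1,-3,0],1],[0,[-1,-4.5,0],1.5],[0,[-1,-4.5,0],1.5],[0,[-1,-4.5,0],1.5],[0,[-1,-4.5,0],1.5],[0,[-1,-4.5,0],1.5],[0,[-1,-4.5,0],1.5],[0,[-1,-4.5,0],1.5],[0,[-1,-4.5,0],1.5],[0,[-1,-4,0],1.5]]' | grep width
python3 -m pendant '[[0,[-0.5,-4,0],3],[0,[0,-3,0],2],[0,[0,0,0],0],[0,[0,0,0],0],[0,[0,0,0],0]]' | grep width
python3 -c "
from h import *
go([.4459,-.2857,.126],5.8)
d=cam('top');im=d['color'][170:250,210:310];cv2.imwrite('pics/t3.png',cv2.resize(im,None,fx=7,fy=7,interpolation=cv2.INTER_CUBIC))"
```

```text
width: 0.999
width: 1.0
t 21.6 ee [ 0.4458 -0.2849  0.2249] yaw 6.2 d(cm) [ 0.01 -0.08 -9.89] turn -0.44 q [ -41.   -9.  107.    0.   82. -137.] F [-0.7 -0.6 -0.4] w 1.0 g 0.0
```

View pics/t3.png

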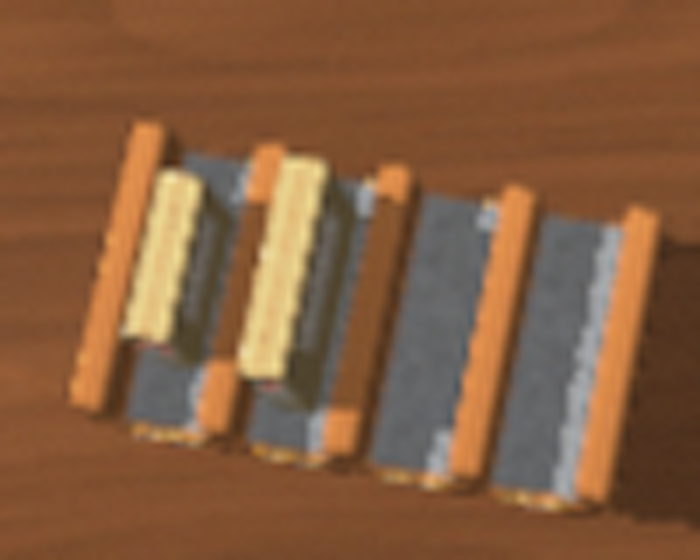

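Box_108 stands in bay_2, its top face from (287,155) to (285,380).

```bash
python3 -c "
from h import *
off(face([(287,155),(328,160),(285,380),(241,373)],7,210,170,.126),2)"
python3 -m pendant '[[0,[0.01,-0.08,-1],-0.44],[0,[0,0,-2],0],[0,[0,0,-3],0],[0,[0,0,-2],0],[0,[0,0,-1.3],0],[0,[0,0,-0.5],0],[0,[0,0,0],0],[0,[0,0,0],0],[0,[0,0,0],0]]' | grep width
python3 -c "
from h import *
go([.4459,-.2857,.126],5.8)"
```

```text
[0.5526 0.2131 0.126 ] yaw -12.6 len 0.1085
bay frame mm [ 2.7 -0.5]
width: 1.0
t 22.6 ee [ 0.4465 -0.2871  0.1281] yaw 5.8 d(cm) [-0.06  0.14 -0.21] turn 0.04 q [ -41.   -3.  111.    0.   72. -137.] F [-0.1  0.4  0.7] w 1.0 g 0.0
```

```bash
python3 -m pendant '[[0.4,[-0.05,0.1,-0.1],0],[0.6,[0,0,0],0],[0.7,[0,0,0],0],[0.8,[0,0,0],0],[1,[0,0,0],0],[1,[0,0,0],0],[1,[0,0,0],0],[1,[0,0,0],0],[1,[0,0,1],0],[1,[0,0,2],0],[1,[0,0,3],0],[1,[0,0,3],0],[1,[0,0,1],0],[1,[0,0,0],0],[1,[0,0,0],0]]' 40 | grep -A9 force
python3 -c "
from h import *
go([.5335,.1524,.2],-13.3)"
```

```text
force: [-1.2, -0.1, -3.0]
width: 0.248
grip_force: 39.7
t 24.1 ee [ 0.4447 -0.285   0.2242] yaw 5.8 d(cm) [ 8.88 43.74 -2.42] turn -19.06 q [ -41.   -9.  107.    0.   82. -136.] F [-1.2 -0.1 -3. ] w 0.248 g 39.7
```

```bash
python3 -m pendant '[[1,[0,1.3,0],-0.5],[1,[0,3,0],-1.2],[1,[0,3,0],-1.2],[1,[0,3,0],-1.2],[1,[0,3,0],-1.2],[1,[0.8,3,0],-1.2],[1,[0.9,3,0],-1.2],[1,[0.9,3,0],-1.2],[1,[0.9,3,0],-1.2],[1,[0.9,3,0],-1.2],[1,[0.9,3,0],-1.2],[1,[0.9,3,0],-1.2],[1,[0.9,3,0],-1.2],[1,[0.9,3,0],-1.2],[1,[0.6,2.4,0],-1.2],[1,[0.18,1,0],-1.76],[1,[0,0,0],0],[1,[0,0,0],0],[1,[0,0,0],0]]' | grep width
python3 -c "
from h import *
go([.5335,.1524,.142],-13.3)"
```

```text
width: 0.251
t 26.0 ee [0.5324 0.151  0.2249] yaw -13.3 d(cm) [ 0.11  0.14 -8.29] turn 0.01 q [  8.  -5. 104.  -0.  82. -69.] F [ 0.2 -0.2 -1.2] w 0.251 g 39.8
```

```bash
python3 -m pendant '[[1,[0.1,0.14,-1],0],[1,[0,0,-2],0],[1,[0,0,-2],0],[1,[0,0,-1.5],0],[1,[0,0,-1],0],[1,[0,0,-0.3],0],[1,[0,0,-0.1],0],[1,[0,0,0],0],[1,[0,0,0],0],[1,[0,0,0],0]]' | grep -E 'ee_pos|^force'
for i in 1 2; do python3 -m pendant '[[1,[0,0,-0.15],0],[1,[0,0,0],0],[1,[0,0,0],0]]'| grep -E 'ee_pos|^force'; done
```

```text
ee_pos: [0.5346, 0.153, 0.1476]
force: [-1.0, 0.1, -1.1]
ee_pos: [0.534, 0.1529, 0.1451]
force: [-0.5, -0.1, -2.4]
ee_pos: [0.534, 0.1529, 0.1435]
force: [0.4, 0.4, -1.8]
```

```bash
for i in 1 2 3; do python3 -m pendant '[[1,[0,0,-0.1],0],[1,[0,0,0],0],[1,[0,0,0],0]]'| grep -E 'ee_pos|^force'; done
```

```text
ee_pos: [0.534, 0.1529, 0.1426]
force: [0.6, -0.4, -1.3]
ee_pos: [0.534, 0.1529, 0.1416]
force: [0.5, -0.9, -1.1]
ee_pos: [0.5343, 0.1529, 0.1409]
force: [-0.5, -0.3, -1.0]
```

```bash
for i in 1 2; do python3 -m pendant '[[1,[0,0,-0.06],0],[1,[0,0,0],0],[1,[0,0,0],0]]'| grep -E 'ee_pos|^force'; done
```

```text
ee_pos: [0.5344, 0.1529, 0.1409]
force: [-2.1, 0.0, 4.4]
ee_pos: [0.5344, 0.1529, 0.1408]
force: [-4.1, -1.1, 7.5]
```

```bash
python3 -m pendant '[[0.9,[0,0,0.1],0],[0.7,[0,0,0],0],[0.6,[0,0,0],0],[0.5,[0,0,0],0],[0.5,[0,0,0],0],[0.5,[0,0,1],0],[0.5,[0,0,2],0],[0.3,[0,0,3],0],[0,[0,0,3],0],[0,[0.5,-2,0.5],0.4],[0,[0.9,-4,0],0.4],[0,[0.9,-4,0],0.4],[0,[0.9,-4,0],0.4],[0,[0.9,-4,0],0.4],[0,[0.9,-4,0],0.4],[0,[0.9,-4,0],0.4],[0,[0.9,-4,0],0.4],[0,[0.9,-4,0],0.4],[0,[0.9,-4,0],0.4],[0,[0,-2,0],0]]' | grep width
python3 -m pendant '[[0,[0,0,0],0],[0,[0,0,0],0],[0,[0,0,0],0]]' | grep width
python3 -c "
from h import *
go([.6201,-.2464,.146],-9.3)
d=cam('top');im=d['color'][170:250,210:310];cv2.imwrite('pics/t4.png',cv2.resize(im,None,fx=7,fy=7,interpolation=cv2.INTER_CUBIC))"
```

```text
width: 1.005
width: 0.999
t 31.4 ee [ 0.62   -0.2457  0.2357] yaw -9.2 d(cm) [ 0.01 -0.07 -8.97] turn -0.07 q [ -28.    9.   88.    0.   83. -109.] F [-0.1  0.3 -0.1] w 0.999 g 0.0
```

View pics/t4.png

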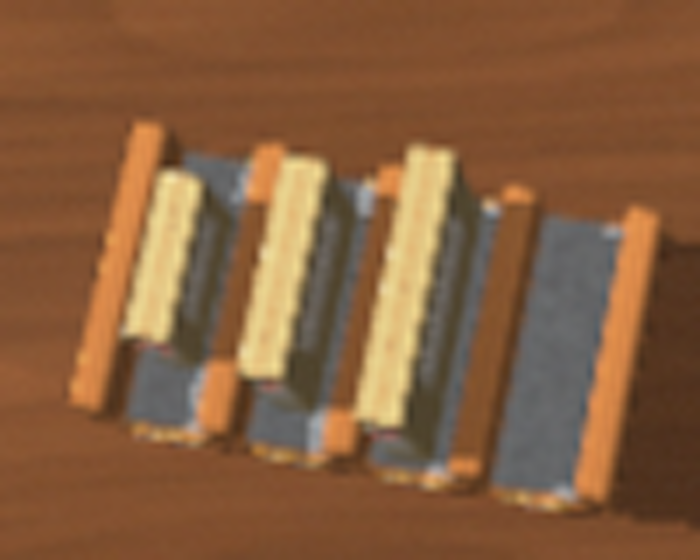

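Box_133 is upright in bay_3, its top face from (410,146) to (402,426).

```bash
python3 -c "
from h import *
off(face([(410,146),(457,151),(402,426),(358,420)],7,210,170,.151),3)"
python3 -m pendant '[[0,[0.01,-0.07,-1],-0.07],[0,[0,0,-2],0],[0,[0,0,-3],0],[0,[0,0,-1.5],0],[0,[0,0,-1],0],[0,[0,0,-0.5],0],[0,[0,0,0],0],[0,[0,0,0],0],[0,[0,0,0],0]]' | grep width
python3 -c "
from h import *
go([.6201,-.2464,.146],-9.3)"
```

```text
[0.535  0.1523 0.151 ] yaw -12.7 len 0.1328
bay frame mm [-0.   0.3]
width: 1.001
t 32.4 ee [ 0.6209 -0.2482  0.1471] yaw -9.4 d(cm) [-0.08  0.18 -0.11] turn 0.07 q [ -28.   14.   92.    0.   75. -109.] F [ 0.2 -0.4  0.1] w 1.001 g 0.0
```

```bash
python3 -m pendant '[[0.4,[-0.05,0.15,-0.1],0],[0.6,[0,0,0],0],[0.7,[0,0,0],0],[0.8,[0,0,0],0],[1,[0,0,0],0],[1,[0,0,0],0],[1,[0,0,0],0],[1,[0,0,0],0],[1,[0,0,1],0],[1,[0,0,2],0],[1,[0,0,3],0],[1,[0,0,3],0],[1,[0,0,1],0],[1,[0,0,0],0],[1,[0,0,0],0]]' 40 | grep -A9 force
python3 -c "
from h import *
go([.5184,.09,.245],-13.3)"
```

```text
force: [-0.4, -0.6, -3.5]
width: 0.251
grip_force: 39.5
t 33.9 ee [ 0.619  -0.2459  0.2427] yaw -9.4 d(cm) [-10.06  33.59   0.23] turn -3.93 q [ -28.    9.   87.    0.   84. -109.] F [-0.4 -0.6 -3.5] w 0.251 g 39.5
```

```bash
python3 -m pendant '[[1,[-0.4,1.3,0],0],[1,[-0.9,3,0],-0.4],[1,[-0.9,3,0],-0.4],[1,[-0.9,3,0],-0.4],[1,[-0.9,3,0],-0.4],[1,[-0.9,3,0],-0.4],[1,[-0.9,3,0],-0.4],[1,[-0.9,3,0],-0.4],[1,[-0.9,3,0],-0.4],[1,[-0.9,3,0],-0.4],[1,[-0.9,3,0],-0.33],[1,[-0.6,1.5,0],0],[1,[-0.06,0.8,0],0],[1,[0,0,0],0],[1,[0,0,0],0],[1,[0,0,0],0]]' | grep width
python3 -c "
from h import *
go([.5184,.09,.161],-13.3)"
```

```text
width: 0.25
t 35.5 ee [0.5194 0.0887 0.2443] yaw -13.4 d(cm) [-0.1   0.13 -8.33] turn 0.08 q [  2. -10. 106.  -0.  84. -75.] F [-0.3 -0.2 -2.8] w 0.25 g 40.0
```

```bash
python3 -m pendant '[[1,[-0.1,0.1,-1],0],[1,[0,0,-2],0],[1,[0,0,-2],0],[1,[0,0,-1.5],0],[1,[0,0,-1],0],[1,[0,0,-0.3],0],[1,[0,0,-0.2],0],[1,[0,0,0],0],[1,[0,0,0],0],[1,[0,0,0],0]]' | grep -E 'ee_pos|^force'
for i in 1 2 3; do python3 -m pendant '[[1,[0,0,-0.1],0],[1,[0,0,0],0],[1,[0,0,0],0]]'| grep -E 'ee_pos|^force'; done
```

```text
ee_pos: [0.5186, 0.0907, 0.1654]
force: [0.3, -0.0, -2.6]
ee_pos: [0.5181, 0.0907, 0.1635]
force: [0.8, -0.1, -3.6]
ee_pos: [0.518, 0.0907, 0.1624]
force: [-0.9, -0.5, -3.5]
ee_pos: [0.518, 0.0907, 0.1614]
force: [-0.3, -0.1, -3.0]
```

```bash
for i in 1 2 3; do python3 -m pendant '[[1,[0,0,-0.07],0],[1,[0,0,0],0],[1,[0,0,0],0]]'| grep -E 'ee_pos|^force'; done
```

```text
ee_pos: [0.5181, 0.0907, 0.1608]
force: [0.3, -0.1, -2.7]
ee_pos: [0.518, 0.0907, 0.16]
force: [0.3, 0.5, -2.4]
ee_pos: [0.5182, 0.0907, 0.1596]
force: [0.4, -0.5, -2.5]
```

```bash
for i in 1 2 ; do python3 -m pendant '[[1,[0,0,-0.05],0],[1,[0,0,0],0],[1,[0,0,0],0]]'| grep -E 'ee_pos|^force'; done
```

```text
ee_pos: [0.5183, 0.0907, 0.1596]
force: [-2.1, -0.8, 3.7]
ee_pos: [0.5183, 0.0907, 0.1596]
force: [-4.2, -0.4, 5.7]
```

Contact. Release, rise and move clear.

```bash
python3 -m pendant '[[0.9,[0,0,0.1],0],[0.7,[0,0,0],0],[0.6,[0,0,0],0],[0.5,[0,0,0],0],[0.5,[0,0,0],0],[0.5,[0,0,1],0],[0.5,[0,0,2],0],[0.5,[0,0,3],0],[0.5,[0,0,3],0],[0.5,[0,-2,0.5],0],[0.5,[0,-4,0],0],[0.5,[0,-4,0],0],[0.5,[0,-4,0],0],[0.5,[0,-4,0],0],[0.5,[0,-4,0],0],[0.5,[0,-2,0],0],[0.5,[0,0,0],0],[0.5,[0,0,0],0]]' | grep -A1 ee_pos
python3 -c "
from h import *
d=cam('top');e=cam('side');f=lambda im,k:cv2.resize(im,None,fx=k,fy=k,interpolation=cv2.INTER_CUBIC)
cv2.imwrite('pics/t5.png',f(d['color'][170:250,210:310],7));cv2.imwrite('pics/s5.png',f(e['color'][100:220,250:370],5))"
```

```text
ee_pos: [0.5181, -0.1493, 0.2549]
ee_rot: [[-0.973, 0.231, 0.0], [0.231, 0.973, 0.0], [-0.0, 0.0, -1.0]]
```

View pics/t5.png

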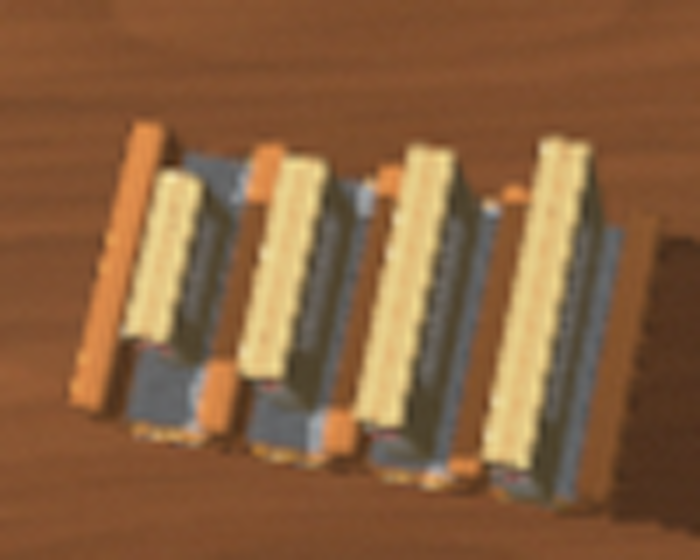

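View pics/s5.png

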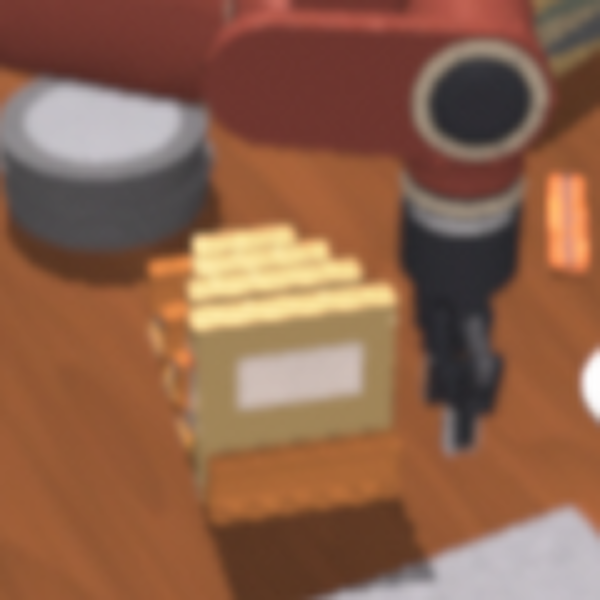

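All four boxes stand in order. Box_153's top face in t5 runs from (541,138) to (530,467), in the end bay nearest the machine. One last check on its centring before handing in.

```bash
python3 -c "
from h import *
c=face([(541,138),(592,143),(530,467),(485,463)],7,210,170,.171);off(c,4)
if np.hypot(*(c[:2]-[.5199,.0897]))<.005: print(arm.finish_job())"
```

```text
[0.5196 0.0903 0.171 ] yaw -12.6 len 0.1539
bay frame mm [-0.4  0.6]
the job is handed in; nothing more can be done
None
```

The job is handed in: boxes 153, 133, 108 and 83 stand upright in bays 4, 3, 2 and 1, tallest nearest the tape machine, each measured within about 3 mm of centre and 1° of square, at roughly 42 s of the 136 s allowed.

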